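# Shut the ball feeder's lid and hold its metering slide at the mark

### The arm

A 7-joint arm with a two-finger parallel gripper is mounted at the origin on the work surface. World frame = base frame: x ahead of the robot, y to its left, z up, the work surface at z = 0. Lengths are in m, angles in rad, forces in N, time in s.
With the tool pointing down it reaches from about 0.425 to 0.875 m from the base axis. Payload 4.7 kg.
Tool frame: the origin (TCP) lies between the finger pads; the fingertips stand 8 mm ahead of it and the grasp point (between the pads) lies 11 mm behind it; z points along the fingers, y is the direction in which the jaws open and shut (so a half turn about z gives the same grasp; the last joint's range is limited). The gripper opens to 87 mm and grips with 3 to 60 N. Pads are 19 mm wide; open, the fingers measure 117 mm over their backs; the gripper's body (75 mm by 190 mm) begins 51 mm behind the grasp point.
Start: joints at [1.325, 0.321, -0.07, 1.45, 0.023, 1.371, -0.057], TCP at [0.167, -0.628, 0.231] pointing down, gripper open.
Joint ranges: [-2.86, 2.86], [-0.3, 2.09], [-1.38, 1.24], [0.06, 2.45], [-1.56, 4.7], [0.09, 2.05], [-2.69, 2.69]. Speed limits (rad/s): [2.57, 2.57, 3.14, 3.14, 3.14, 3.14, 3.14].

### API

Orientations are given as a rotation vector (axis times angle).
In Python, from bench import ctrl, optics, ticket gives the robot as it stands.
- The arm moves only by the tool play_rows, never from a script. Its argument "motion" is a list of rows, each a list of 5 numbers: the closure, from 0 (fully open) to 1 (shut), then the shift along the tool's x, y, z in cm, then the turn about the tool's z in rad. In form: [[jaw, tx, ty, tz, spin], ...]. A call has 1 to 20 rows; each row shifts and turns the commanded pose from where the row before left it, along the tool's axes as they then stand; what a row does not reach is not made up. A row lasts 1/8 s, in which the tool goes at most 62.5 mm and 10.7 degrees, less where a joint would pass 70% of its speed; a pose out of reach is approached as far as the arm can. A call is refused whole if a number of a shift passes 6.25 or a number of a turn 0.188, either way. A call with a gripper value outside its range is refused whole. The fingers move at their own pace and stop on an object; "force" is the grip in N (left out, the last holds). Time passes only in rows, so rows that do not move let the fingers close. It gives the time, the measured TCP pose, the force and the opening at its end, in the units of the state.
- ctrl.get_state(): the state, without advancing time (a new reading comes with each control period).
- optics.get_image(name): name is "scene" or "top" or "wrist"; returns the picture (400x640x3 uint8, red, green, blue); there is no depth.
- optics.calibration(name): a dict with "K" (3x3 intrinsics, pixels), "pose" (4x4, takes a point from camera to world coordinates); the wrist camera has in their place "hand_eye" (4x4, takes a point from camera to tool coordinates, whose origin is the TCP and whose axes are the flange's). Camera axes: x right, y down, z forward; pixel columns grow to the right and rows downward; lengths in m; the calibration is good to about 2 mm. A picture is of the moment at which its call begins: read the wrist's pose just before it. calibration takes no time and is no camera call.
- ticket.close_job(): hands the job in, once; it reports no verdict.
The state is a dict: "time": time; "joint_positions": joint angles; "qd": joint speeds; "joint_torque": joint torques, N m; "position": TCP position; "tool_rot": TCP orientation; "ft_force": force on the tool from outside, world axes, zero at the start; "torque": the same for the moment, N m; "grip_width": opening from 0.0 (shut) to 1.0 (fully open).
Only numpy, scipy, OpenCV 4.12 (cv2) and the standard library are available. Lean on these libraries where they do the work, as an engineer would, in place of code of your own. Each camera call takes 0.05 s, during which the arm holds its last target.

### The job

Get the bench ball feeder to deliver: first press its blue hopper lid down until it clicks fully shut past its catch, and only then pull the black grip of the sprung metering slide out until the white pointer line stands within the red mark's width. Finish while still holding the slide there (it springs back if let go), with the lid still shut; leave the red mark as it is set and do not disturb the torch, jar and dial gauge standing around.

Things in the scene. Friction and masses are not known exactly. Their poses are not given: they have to be found in the camera images.
- feeder: Bench feeder for steel balls, bolted down: grey base plate 330 x 190 mm, 12 mm thick, aluminium hopper 100 x 100 mm on it full of balls, brass slide in dark rails in front of the hopper. Origin on the work surface, below the middle of the hopper's front face; its x axis points from the front (grip side, towards the robot) to the back, z up. The hopper spans x 0 to 100 mm, y -50 to +50 mm, rim 130 mm above the work surface. Its yaw varies by up to 0.4 rad. It does not move.
- lid (a joint): Angle of the blue hopper lid in rad: 0 = fully shut, grows as it opens upward about the rear rim (largest 1.3). A stiff hinge keeps it where it is left. A sprung catch at the hopper's front stops it at about 0.12 rad; pressing the front edge down with about 6 to 12 N takes it over the catch (peak near 0.07 rad), it then stays shut.
- lid_hinge (a point): Point on the lid's hinge axis, in the middle of the rear rim, at the level of the lid's underside (130.5 mm above the work surface, feeder x = 100 mm). The axis is the feeder's y axis.
- lid_front (a point): Point on the lid's top face (white stripe), 95 mm from the hinge axis towards the front edge; moves with the lid. The lid is 114 mm deep from hinge to front lip, 106 mm wide, 6 mm thick, top face at 136 mm above the work surface when shut; a 40 mm wide tab hangs 18 mm down at its front edge.
- slide (a joint): How far the metering slide is drawn out, in m, along the feeder's -x axis: 0 = home, stop at 0.075. A spring pulls it home: 3.5 N at 0 plus 140 N per m (about 11 N at 0.055).
- handle (a point): Point in the middle of the slide's upright black grip, 20 mm below its top (70 mm above the work surface). The grip is a block 16 mm thick along feeder x, 56 mm wide along feeder y, its top 90 mm above the work surface, the slide below it at 26 mm. Home, it stands 90 mm in front of the hopper; a thin pointer arm (10 mm wide, top 35 mm above the work surface) runs from its foot to the -y side.
- pointer (a point): Middle of the white line across the end of the slide's black pointer arm, 90 mm to the feeder's -y side of the grip, 34 mm above the work surface; moves with the slide.
- mark (a joint): Where the red mark is set, in m along the feeder's -x axis: the pointer line stands at the middle of the mark when joint slide equals joint mark. It varies from 0.030 to 0.055. A tight clip: leave it alone.
- mark_mid (a point): Middle of the top of the red mark clip, which is 10 mm wide along feeder x (the band the pointer line must stand within), on the aluminium rail just beyond the pointer's end, 32 mm above the work surface. Its x axis is the feeder's x axis.
- torch: Loose black torch standing on its head, 34 mm diameter, 115 mm high; origin under its centre, z up. Leave alone.
- jar: Loose clear jar with orange cap, 56 mm diameter, 75 mm high; origin under its centre, z up. Leave alone.
- gauge: Loose dial gauge on a 64 mm round foot, 136 mm high; origin under the foot's centre, z up. Leave alone.

How it is judged:
On the way:
1. the lid is fully shut, past its catch (value of joint lid below 0.035 rad), for 0.2 s.
At the end, for the whole second after the job is handed in: The lid is shut (within 0.035 rad), the pointer line stands within the red mark's 10 mm width (5 mm either side of its middle) and is still, and the fingers hold the slide (contact force over 2 N) (value of joint lid below 0.035 rad and x of pointer in the frame of mark_mid between -0.005 and 0.005 m and velocity of joint slide between -0.01 and 0.01 m/s and contact force between the fingers and slide above 2 N); the arm keeps its last pose, push and grip.
It fails at once if the slide is drawn out (over 12 mm) while the lid is not shut (value of joint slide above 0.012 m and value of joint lid above 0.05 rad).
It fails at once if the red mark is shifted by more than 4 mm (distance of mark_mid from where it was at the start of the episode above 0.004 m).
It fails at once if the torch, jar or gauge is shoved more than 30 mm or knocked over (distance of any of torch, jar, gauge from where it was at the start of the episode above 0.03 m or angle between any of torch, jar, gauge's own z axis and vertical above 0.5 rad).
It also fails if it takes over 51 s, if anything falls off the work surface, if the arm or the gripper's body presses on something with over 40 N, if the wrist force passes 120 N, or if a joint passes its speed limit or range.

## Working session

There is one attempt and no reset: what is moved stays moved. The work goes in short steps, Python scripts to look and compute and a tool call to move; the robot and the scene stay as the last step left them, time stands still between calls to the robot, and variables do not carry over. Pictures are saved under pics/ and viewed, and the job is handed in when it is done.

Besides the shell and the picture viewer there is one more tool, called after "Call:" as name(argument=value, ...) on one line, values as JSON. play_rows: Moves the arm, as the interface text tells. Its arguments: {"type":"object","properties":{"motion":{"type":"array"},"force":{"type":"number"}},"required":["motion"]}

```bash
mkdir -p pics
python3 - <<'E'
from bench import ctrl, optics
import cv2
s=ctrl.get_state(); print(s)
for n in ("scene","top"):
    cv2.imwrite(f"pics/{n}0.png",optics.get_image(n)[:,:,::-1])
for n in ("scene","top","wrist"): print(n,optics.calibration(n))
E
```

```text
{'time': 0.0, 'joint_positions': array([ 1.3251227 ,  0.32183436, -0.07010045,  1.45164251,  0.02260877,
        1.37080172, -0.05691543]), 'qd': array([ 4.26848879e-04,  3.91845444e-04,  2.88787378e-04, -5.49040309e-04,
       -1.37515328e-03, -1.17264667e-05,  6.27322193e-04]), 'joint_torque': array([ 7.66321159e-05, -4.91289783e+01, -4.04128879e-01, -3.12522411e+01,
       -6.40806416e-02,  4.39082785e-02,  2.06692084e-04]), 'position': array([ 0.16678401, -0.62769335,  0.22947056]), 'tool_rot': array([-3.11327211e+00, -4.06711682e-01,  5.42057607e-04]), 'ft_force': array([-0.09884155,  0.05451175, -0.56349058]), 'torque': array([-0.01014304, -0.01832945, -0.02152039]), 'grip_width': 0.9973403650613966}
scene {'K': array([[368.54151859,   0.        , 324.82066623],
       [  0.        , 368.54151859, 199.93567015],
       [  0.        ,   0.        ,   1.        ]]), 'pose': array([[-0.85389597,  0.29684323, -0.42748775,  0.99239117],
       [ 0.52028099,  0.46634069, -0.71542578,  0.64546246],
       [-0.01301436, -0.83331294, -0.55264832,  0.59465326],
       [ 0.        ,  0.  
[... 276 characters left out ...]
  [-0.99969867,  0.00952238, -0.02262521,  0.04900401],
       [ 0.02137563, -0.11546411, -0.99308163,  0.91497153],
       [ 0.        ,  0.        ,  0.        ,  1.        ]])}
wrist {'K': array([[357.13565925,   0.        , 324.07265991],
       [  0.        , 357.13565925, 203.22741793],
       [  0.        ,   0.        ,   1.        ]]), 'hand_eye': array([[ 1.66756716e-04, -9.56394082e-01, -2.92079324e-01,
         8.00981620e-02],
       [ 9.99999404e-01, -1.55733369e-04,  1.08086763e-03,
        -8.10215277e-05],
       [-1.07922191e-03, -2.92079330e-01,  9.56393486e-01,
        -1.54439480e-01],
       [ 0.00000000e+00,  0.00000000e+00,  0.00000000e+00,
         1.00000000e+00]])}
```

View pics/scene0.png

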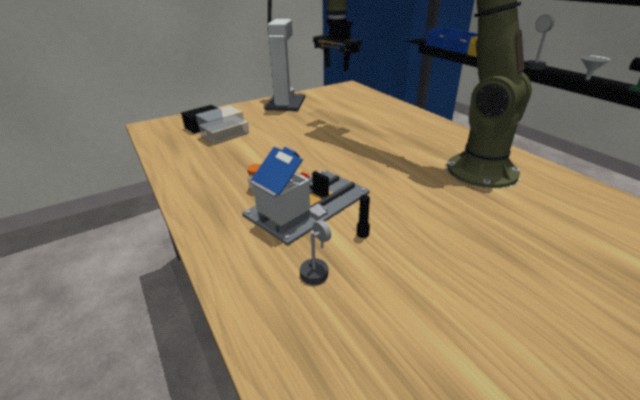

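View pics/top0.png

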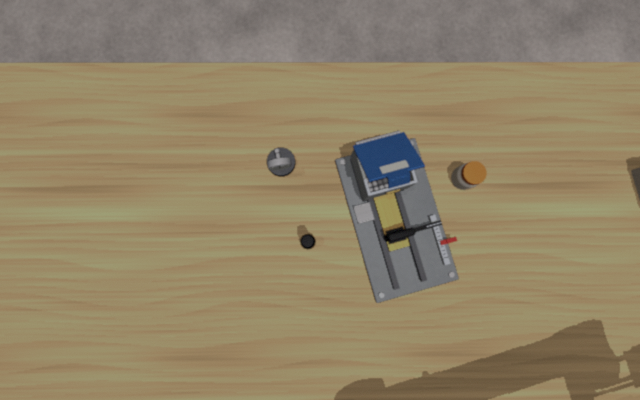

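The top picture shows the feeder around (395,215), lid ajar, grip at about (400,235), red mark at about (448,240). The gauge (281,162), torch (307,241) and jar (472,174) stand around it. I'll enlarge the feeder.

Run:
```python
import cv2
im=cv2.imread("pics/top0.png")[120:310,320:500]
cv2.imwrite("pics/top0c.png",cv2.resize(im,None,fx=3.15,fy=3.15,interpolation=cv2.INTER_CUBIC)[:600])
im=cv2.imread("pics/scene0.png")[140:290,230:390]
cv2.imwrite("pics/scene0c.png",cv2.resize(im,None,fx=4,fy=4,interpolation=cv2.INTER_CUBIC)[:600])
```

```text
(no output)
```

View pics/top0c.png

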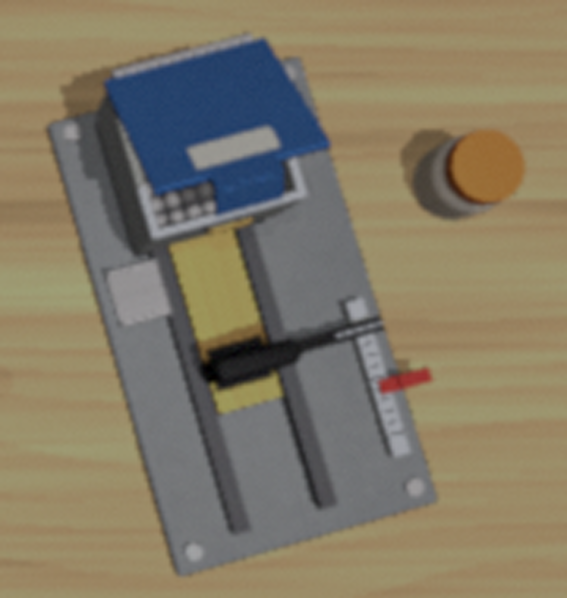

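View pics/scene0c.png

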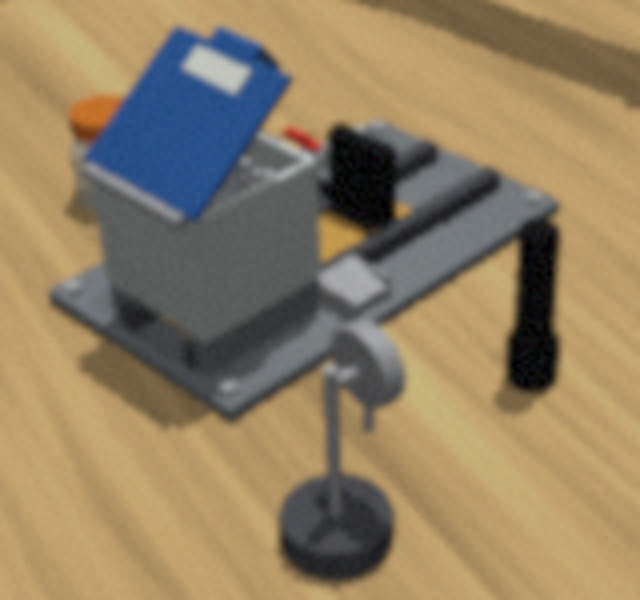

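Crop readings: plate corners (48,127), (300,60), (438,497), (180,575). Hopper rim front corners (152,238) and (305,196), pointer line (360,328), mark (405,381).

```bash
cat > h.py <<'E'
import numpy as np
from bench import ctrl, optics
from scipy.optimize import least_squares
def bp(name,uv,z):
    c=optics.calibration(name);K,P=c["K"],c["pose"]
    d=P[:3,:3]@np.linalg.solve(K,[uv[0],uv[1],1]); o=P[:3,3]
    return o+d*(z-o[2])/d[2]
def proj(name,p):
    c=optics.calibration(name);K,P=c["K"],c["pose"]
    q=K@(P[:3,:3].T@(np.array(p)-P[:3,3])); return q[:2]/q[2]
E
python3 - <<'E'
from h import *
f=lambda u,v,z: bp("top",(u/3.15+320,v/3.15+120),z).round(4)
pts=[f(48,127,.012),f(300,60,.012),f(438,497,.012),f(180,575,.012)]
print(pts)
print("sizes",[np.linalg.norm(pts[i]-pts[(i+1)%4]).round(4) for i in range(4)])
a=pts[0]-pts[3];b=pts[1]-pts[2];print("yaw",np.arctan2(a[1],a[0]),np.arctan2(b[1],b[0]))
c=sum(pts)/4;fl=f(152,238,.13);fr=f(305,196,.13);print("c",c,"rim",fl,fr,np.linalg.norm(fl-fr))
d=fl-fr;print("yaw rim",np.arctan2(-d[0],d[1]))
yaw=np.arctan2(*(a+b)[1::-1]);ex=np.array([np.cos(yaw),np.sin(yaw),0]);ey=np.array([-ex[1],ex[0],0])
o=(fl+fr)/2;o[2]=0
L=lambda p:((p-o)@ex,(p-o)@ey,p[2])
print("o",o,"yaw",yaw)
print("centre",L(c),"pointer",L(f(360,328,.034)),"mark",L(f(405,381,.032)))
for lab,(u,v,z) in dict(torch=(307,241,.115),jar=(474,172,.075),gauge=(281,162,.02)).items(): 
    p=bp("top",(u,v),z);print(lab,p.round(3),np.round(L(p),3))
# lid angle from stripe
uv=(235/3.15+320,147/3.15+120)
for t in np.arange(.3,1.31,.1):
    r=95e-3;x=.1-r*np.cos(t)+.006*np.sin(t)*0;z=.1305+r*np.sin(t)+.006*np.cos(t)
    p=o+ex*x+ey*0;p[2]=z;print(round(t,2),proj("top",p).round(1),proj("scene",p).round(1))
print(uv,"scene stripe",(217/4+230,70/4+140))
E
```

```text
[array([ 0.7105, -0.0032,  0.012 ]), array([ 0.7582, -0.1857,  0.012 ]), array([ 0.447, -0.27 ,  0.012]), array([ 0.3968, -0.0889,  0.012 ])]
sizes [np.float64(0.1886), np.float64(0.3224), np.float64(0.1879), np.float64(0.3252)]
yaw 0.26668357185999464 0.2645382780804227
c [ 0.578125 -0.13695   0.012   ] rim [ 0.6159 -0.0592  0.13  ] [ 0.6412 -0.1548  0.13  ] 0.09889110172305694
yaw rim 0.25871338930426296
o [ 0.62855 -0.107    0.     ] yaw 0.2656155292406811
centre (np.float64(-0.05651862365385775), np.float64(-0.01566295965881247), np.float64(0.012)) pointer (np.float64(-0.09059338833438473), np.float64(-0.08634703521311757), np.float64(0.034)) mark (np.float64(-0.13381121494728887), np.float64(-0.10578384212312597), np.float64(0.032))
torch [0.53  0.06  0.115] [-0.051  0.187  0.115]
jar [ 0.67  -0.291  0.075] [-0.008 -0.188  0.075]
gauge [0.706 0.118 0.02 ] [0.134 0.197 0.02 ]
0.3 [394.7 181.6] [292.4 161.5]
0.4 [395.1 179.2] [291.2 158.9]
0.5 [395.4 176.3] [289.7 156.4]
0.6 [395.4 173. ] [288.  154.3]
0.7 [395.3 169.2] [286.1 152.4]
0.8 [395.  165.1] [283.9 150.8]
0.9 [394.4 160.6] [281.4 149.6]
1.0 [393.7 155.8] [278.8 148.8]
1.1 [392.8 150.9] [276.  148.3]
1.2 [391.7 145.7] [273.  148.2]
1.3 [390.5 140.5] [269.9 148.5]
(394.6031746031746, 166.66666666666669) scene stripe (284.25, 157.5)
```

Run:
```python
from h import *
print("rim FL",proj("scene",[.6159,-.0592,.13]), "read",(318/4+230,155/4+140))
for p,(u,v) in zip([(.7105,-.0032,.012),(.7582,-.1857,.012),(.3968,-.0889,.012)],[(232,418),(50,298),(557,207)]):
    print(proj("scene",p),(u/4+230,v/4+140), bp("scene",(u/4+230,v/4+140),.012))
print("torch top",proj("scene",[.53,.06,.115]),(538/4+230,230/4+140))
```

```text
rim FL [309.19299552 178.67953082] read (309.5, 178.75)
[288.5598601  240.32637894] (288.0, 244.5) [0.71873342 0.01017988 0.012     ]
[243.30838528 210.23327549] (242.5, 214.5) [ 0.76737559 -0.16772124  0.012     ]
[369.66163306 188.65601161] (369.25, 191.75) [ 0.40830946 -0.07570377  0.012     ]
torch top [365.14922303 195.51226343] (364.5, 197.5)
```

Run:
```python
from h import *
o=np.array([.62855,-.107,0]);y=.2656;ex=np.array([np.cos(y),np.sin(y),0]);ey=np.array([-ex[1],ex[0],0])
T=(235/3.15+320,147/3.15+120);S=(215/4+230,70/4+140)
r=least_squares(lambda p:np.r_[proj("top",p)-T,proj("scene",p)-S],[.68,-.1,.2])
p=r.x;print(p,r.fun,(p-o)@ex,(p-o)@ey,np.arctan2(p[2]-.1305,.1-(p-o)@ex),np.hypot(p[2]-.1305,.1-(p-o)@ex))
```

```text
[ 0.66182235 -0.10119789  0.18383163] [-0.04350136  0.07356718 -0.11263758 -0.02452406] 0.03362865060718418 -0.0031349381093695055 0.6768920809090802 0.08514352049363999
```

The lid stands at about 0.65 rad and the mark at about 0.043. Next I work out the move to above the lid.

```bash
cat >> h.py <<'E'
from scipy.spatial.transform import Rotation as Ro
o=np.array([.62855,-.107,0]);yaw=.2656;ex=np.array([np.cos(yaw),np.sin(yaw),0]);ey=np.array([-ex[1],ex[0],0])
def W(x,y,z): return o+x*ex+y*ey+np.array([0,0,z])
def st():
    s=ctrl.get_state();R=Ro.from_rotvec(s["tool_rot"]).as_matrix();p=s["position"]
    d=p-o
    print("t",s["time"],"feeder xyz",np.round([d@ex,d@ey,p[2]],4),"grip",s["grip_width"],"F(feeder)",np.round([s["ft_force"]@ex,s["ft_force"]@ey,s["ft_force"][2]],2))
    print("tool x,y in world",R[:,0].round(3),R[:,1].round(3),"z",R[:,2].round(3))
    # spin needed so tool y || feeder +-y
    for sgn in(1,-1):
        t=R.T@(sgn*ey);print("spin to",sgn,"ey:",round(np.arctan2(-t[0],t[1]),4))
    return s,R,p
def to(x,y,z):
    s,R,p=st(); print("tool shift cm",(R.T@(W(x,y,z)-p)*100).round(2))
E
python3 -c "
from h import *
to(.02,0,.27)"
```

```text
t 0.1 feeder xyz [-0.5822 -0.3813  0.2296] grip 0.9979535935897478 F(feeder) [0.26 0.79 0.93]
tool x,y in world [ 0.966  0.257 -0.   ] [ 0.257 -0.966 -0.002] z [-0.001  0.002 -1.   ]
spin to 1 ey: 3.1358
spin to -1 ey: -0.0058
tool shift cm [ 60.   -38.48  -3.98]
```

Call:
play_rows(motion=[[1, 3, -2, -3, 0], [1, 5, -3.2, -1, 0], [1, 5, -3.2, 0, 0], [1, 5, -3.2, 0, 0], [1, 5, -3.2, 0, 0], [1, 5, -3.2, 0, 0], [1, 5, -3.2, 0, 0], [1, 5, -3.2, 0, 0], [1, 5, -3.2, 0, 0], [1, 5, -3.2, 0, 0], [1, 5, -3.2, 0, 0], [1, 5, -3.2, 0, 0], [1, 2, -1.3, 0, 0], [1, 0, 0, 0, 0], [1, 0, 0, 0, 0]], force=60)

```text
time: 1.98
position: [0.6471, -0.1038, 0.2701]
tool_rot: [3.114, 0.404, -0.002]
ft_force: [0.5, -1.0, 0.0]
grip_width: 0.002
```

```bash
python3 -c "
from h import *
to(.02,0,.21)
import cv2
cv2.imwrite('pics/s1.png',optics.get_image('scene')[90:290,170:430,::-1].repeat(3,0).repeat(3,1))
cv2.imwrite('pics/w1.png',optics.get_image('wrist')[:,:,::-1])"
```

```text
t 1.975 feeder xyz [ 0.0188 -0.0018  0.2701] grip 0.0021713424328728085 F(feeder) [ 0.19 -1.09  0.  ]
tool x,y in world [ 0.967  0.255 -0.002] [ 0.255 -0.967  0.001] z [-0.001 -0.001 -1.   ]
spin to 1 ey: 3.134
spin to -1 ey: -0.0076
tool shift cm [ 0.13 -0.18  6.01]
```

View pics/s1.png

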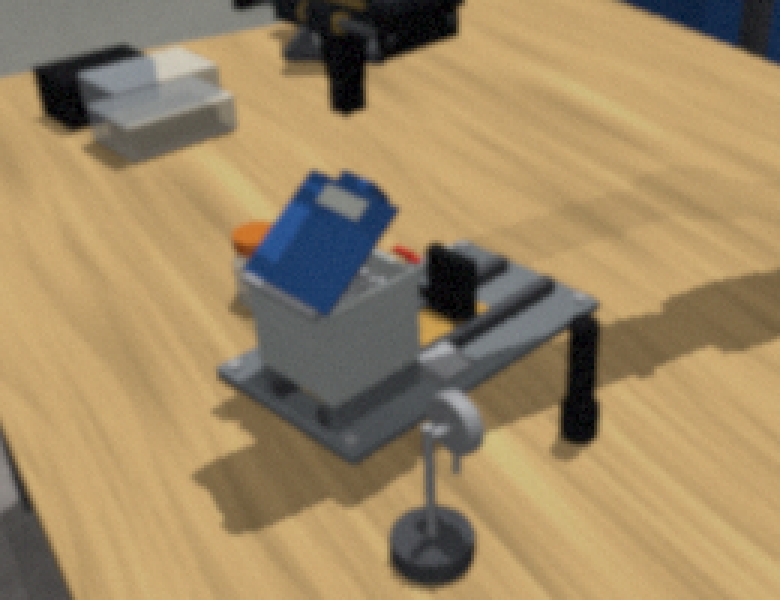

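View pics/w1.png

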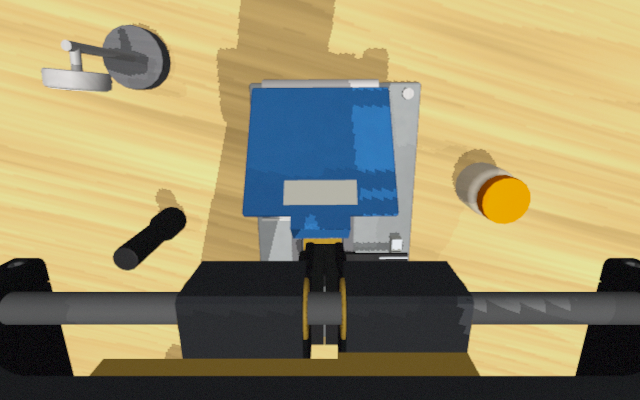

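The wrist view shows the lid's front edge at row ~216 (columns 243-398) and the hinge edge at row ~87. The closed fingers sit just in front of it. I'll fit the lid angle.

```bash
cat >> h.py <<'E'
def projw(P):
    c=optics.calibration("wrist");s=ctrl.get_state();R=Ro.from_rotvec(s["tool_rot"]).as_matrix()
    H=c["hand_eye"];q=R.T@(np.array(P)-s["position"]);q=H[:3,:3].T@(q-H[:3,3]);q=c["K"]@q;return (q[:2]/q[2]).round(1)
def lidpt(r,y,t,h=.0055): return W(.1-r*np.cos(t)+h*np.sin(t),y,.1305+r*np.sin(t)+h*np.cos(t))
E
python3 -c "
from h import *
for t in (.4,.5,.6,.7,.8): print(t,projw(lidpt(.114,.053,t)),projw(lidpt(.114,-.053,t)),projw(lidpt(.095,0,t)),projw(lidpt(0,.053,t)), (lidpt(.114,0,t)-o)@ex,lidpt(.114,0,t)[2])"
```

```text
0.4 [249.2 238.4] [392.6 237.1] [320.7 212.1] [251.1  90. ] -0.002859152433631331 0.17995952649020203
0.5 [245.9 236.7] [395.6 235.4] [320.6 209.7] [251.1  89.4] 0.002592428406820586 0.1899812154912762
0.6 [242.3 233.3] [398.8 231.9] [320.4 205.7] [251.1  88.7] 0.009017273503969334 0.19940858784903726
0.7 [238.5 227.7] [402.1 226.3] [320.2 200.2] [251.2  88.1] 0.01635118792937563 0.20814744837516147
0.8 [234.6 220. ] [405.5 218.5] [320.  192.8] [251.2  87.6] 0.024520893634370478 0.216110481263955
```

Call:
play_rows(motion=[[1, 1.1, -0.2, 4, 0], [1, 0, 0, 3, 0], [1, 0, 0, 1, 0], [1, 0, 0, 0.8, 0], [1, 0, 0, 0.8, 0], [1, 0, 0, 0.8, 0], [1, 0, 0, 0.4, 0], [1, 0, 0, 0, 0]])

```text
time: 3.08
position: [0.6579, -0.0971, 0.1622]
tool_rot: [-3.115, -0.407, 0.001]
ft_force: [-0.7, 0.2, 0.3]
grip_width: 0.008
```

```bash
python3 -c "
from h import *
to(.0,0,.17)
import cv2
cv2.imwrite('pics/s2.png',optics.get_image('scene')[90:290,170:430,::-1].repeat(3,0).repeat(3,1))"
```

```text
t 3.075 feeder xyz [0.0309 0.0018 0.1622] grip 0.008352968912480736 F(feeder) [-0.64  0.42  0.26]
tool x,y in world [ 0.966  0.257 -0.   ] [ 0.257 -0.966 -0.   ] z [-0.  0. -1.]
spin to 1 ey: 3.136
spin to -1 ey: -0.0056
tool shift cm [-3.09  0.2  -0.78]
```

View pics/s2.png

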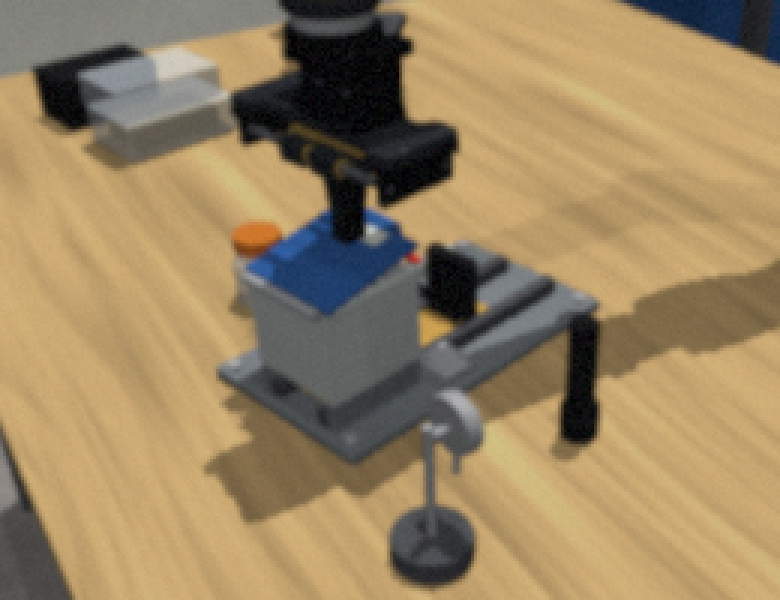

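The lid followed the fingers to about 0.25 rad, with the fingers behind the stripe. Now I press nearer the front edge.

Call:
play_rows(motion=[[1, 0, 0, -2, 0], [1, -3, 0.2, 0, 0], [1, 0, 0, 1.5, 0], [1, 0, 0, 0.8, 0], [1, 0, 0, 0.6, 0], [1, 0, 0, 0.3, 0], [1, 0, 0, 0.3, 0], [1, 0, 0, 0, 0]])

```text
time: 4.12
position: [0.6297, -0.1063, 0.1469]
tool_rot: [-3.114, -0.408, 0.0]
ft_force: [-0.9, 0.2, -1.0]
grip_width: 0.003
```

```bash
python3 -c "
from h import *
st()
import cv2
cv2.imwrite('pics/s3.png',optics.get_image('scene')[90:290,170:430,::-1].repeat(3,0).repeat(3,1))"
```

```text
t 4.125 feeder xyz [0.0013 0.0003 0.1469] grip 0.0028935526342896314 F(feeder) [-0.87  0.39 -1.05]
tool x,y in world [ 0.966  0.257 -0.   ] [ 0.257 -0.966 -0.001] z [-0.     0.001 -1.   ]
spin to 1 ey: 3.1363
spin to -1 ey: -0.0053
```

View pics/s3.png

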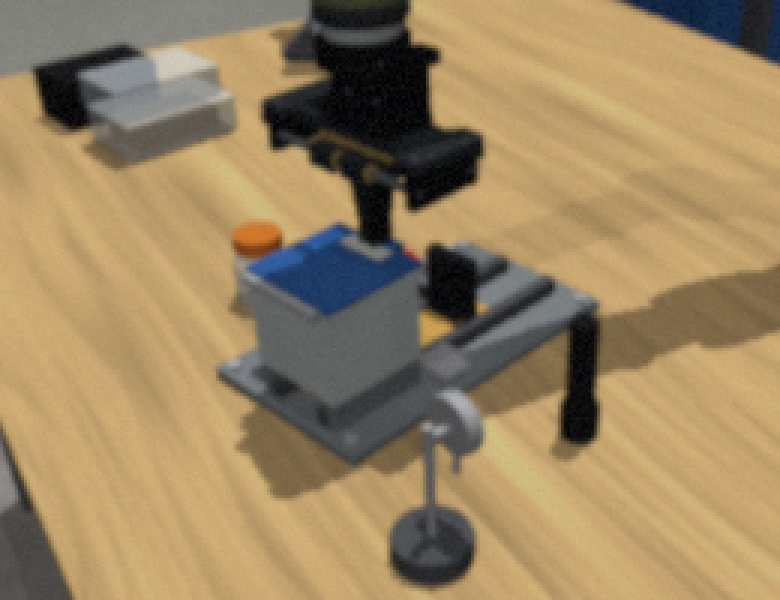

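Call:
play_rows(motion=[[1, 0, 0, 0.2, 0], [1, 0, 0, 0.2, 0], [1, 0, 0, 0, 0]])

```text
time: 4.55
position: [0.6298, -0.1066, 0.1448]
tool_rot: [3.115, 0.407, 0.001]
ft_force: [-2.4, 0.7, 5.5]
grip_width: 0.004
```

```bash
python3 -c "
from h import *
st()"
```

```text
t 4.55 feeder xyz [0.0013 0.     0.1448] grip 0.003996081743115517 F(feeder) [-2.12  1.29  5.49]
tool x,y in world [0.966 0.257 0.001] [ 0.257 -0.966  0.001] z [ 0.001 -0.    -1.   ]
spin to 1 ey: 3.136
spin to -1 ey: -0.0056
```

Call:
play_rows(motion=[[1, 0, 0, 0.2, 0], [1, 0, 0, 0.2, 0], [1, 0, 0, 0, 0]])

```text
time: 4.92
position: [0.6299, -0.1067, 0.1444]
tool_rot: [3.113, 0.407, 0.002]
ft_force: [-9.2, 1.0, 20.6]
grip_width: 0.007
```

Call:
play_rows(motion=[[1, 0, 0, 0.2, 0], [1, 0, 0, 0, 0], [1, 0, 0, 0, 0]])

```text
time: 5.3
position: [0.63, -0.1067, 0.1441]
tool_rot: [3.113, 0.407, 0.003]
ft_force: [-12.5, 1.8, 29.7]
grip_width: 0.006
```

The tip is solid at 136 mm with 30 N, which is the shut height. I lift off and look.

Call:
play_rows(motion=[[1, 0, 0, -1, 0], [1, 0, 0, -3, 0], [1, -3, 0, -4, 0], [1, -2, 0, -2, 0], [0.05, -4, 0, 0, 0], [0.05, 0, 0, 0, 0], [0.05, 0, 0, 0, 0], [0.05, 0, 0, 0, 0]])

```text
time: 6.3
position: [0.5433, -0.1294, 0.2373]
tool_rot: [-3.114, -0.409, -0.0]
ft_force: [0.5, 0.3, 0.1]
grip_width: 0.378
```

```bash
python3 -c "
from h import *
to(-.09,0,.062)
import cv2
for t in (0,.05,.12): print(t,projw(lidpt(.114,.053,t)),projw(lidpt(.114,-.053,t)),proj('scene',lidpt(.114,.053,t)),proj('scene',lidpt(.114,.053,t,0)))
print('rim FL',proj('scene',W(0,.05,.13)))
print('grip top',projw(W(-.098,.028,.09)),projw(W(-.098,-.028,.09)),projw(W(-.082,.028,.09)))
print('pointer',projw(W(-.09,-.09,.034)),'mark',projw(W(-.134,-.106,.032)))
im=optics.get_image('scene')
cv2.imwrite('pics/s4.png',cv2.resize(im[145:245,235:365,::-1],None,fx=6,fy=6,interpolation=2))
cv2.imwrite('pics/w4.png',optics.get_image('wrist')[:,:,::-1])"
```

```text
t 6.3 feeder xyz [-0.0881  0.0008  0.2373] grip 0.3775209884999416 F(feeder) [0.52 0.13 0.05]
tool x,y in world [0.966 0.258 0.   ] [ 0.258 -0.966 -0.001] z [ 0.     0.001 -1.   ]
spin to 1 ey: 3.1369
spin to -1 ey: -0.0047
tool shift cm [-0.19  0.09 17.53]
0 [247.7 103.7] [401.4 102.9] [314.17217936 174.95339975] [314.23547398 176.85508725]
0.05 [245.9 103.2] [403.2 102.5] [313.9886284  173.03345655] [314.12989027 174.90572919]
0.12 [243.3 101.8] [405.9 101.1] [313.59480674 170.40844186] [313.84618999 172.23270797]
rim FL [309.4459209  178.70383145]
grip top [293.1 201.1] [356.6 200.8] [292.5 183.4]
pointer [412.5 177.5] mark [424.3 217.3]
```

View pics/s4.png

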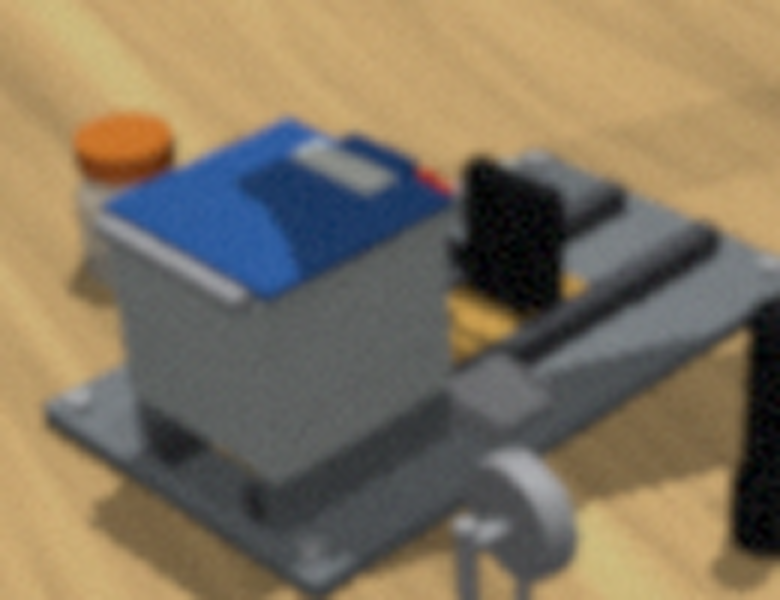

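View pics/w4.png

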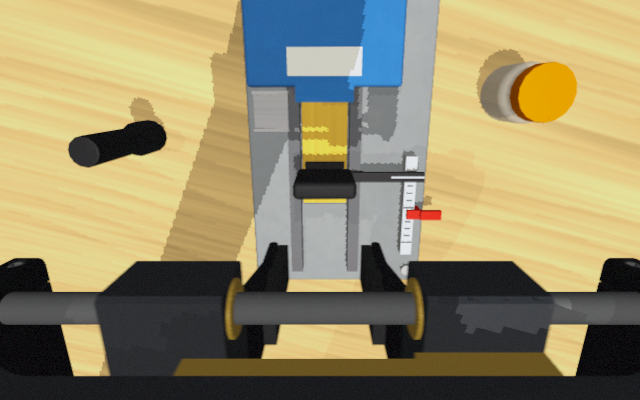

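The lid now lies flush with the rim on the scene view. In the wrist view the grip is at (325,188), the pointer line at (408,177) and the mark at (424,214), close to the prediction. Descending to grasp with the gripper open.

Call:
play_rows(motion=[[0, -0.2, 0.1, 0, 0], [0, 0, 0, 0, 0], [0, 0, 0, 0, 0], [0, 0, 0, 4, 0], [0, 0, 0, 3, 0], [0, 0, 0, 2, 0], [0, 0, 0, 0, 0]])

```text
time: 7.28
position: [0.5397, -0.1312, 0.146]
tool_rot: [-3.114, -0.407, 0.005]
ft_force: [0.0, -1.3, 0.0]
grip_width: 1.001
```

```bash
python3 -c "
from h import *
to(-.09,0,.062)
import cv2
cv2.imwrite('pics/w5.png',optics.get_image('wrist')[:,:,::-1])"
```

```text
t 7.275 feeder xyz [-0.0921 -0.      0.146 ] grip 1.0014596644785634 F(feeder) [-0.29 -1.25  0.02]
tool x,y in world [ 0.966  0.257 -0.003] [ 0.257 -0.966 -0.002] z [-0.003  0.001 -1.   ]
spin to 1 ey: 3.1359
spin to -1 ey: -0.0057
tool shift cm [0.24 0.01 8.4 ]
```

View pics/w5.png

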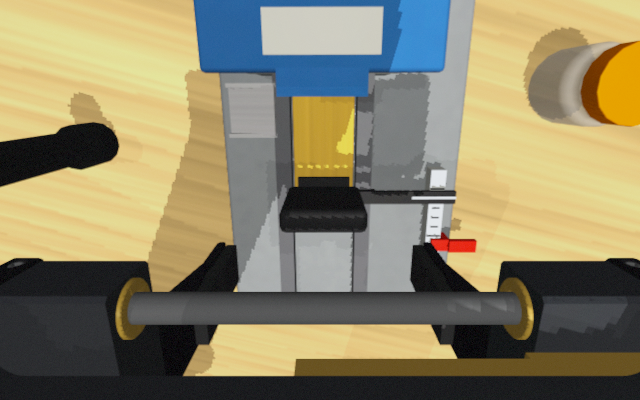

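Pointer line centre is at about (435,197), the mark at (454,245) and the grip's top face between (281,210) and (366,230). I back-project these.

```bash
cat >> h.py <<'E'
def bpw(u,v,z):
    c=optics.calibration("wrist");s=ctrl.get_state();R=Ro.from_rotvec(s["tool_rot"]).as_matrix();H=c["hand_eye"]
    d=R@H[:3,:3]@np.linalg.solve(c["K"],[u,v,1]);q=s["position"]+R@H[:3,3];p=q+d*(z-q[2])/d[2]-o
    return np.round([p@ex,p@ey,p[2]],4)
E
python3 -c "
from h import *
print('ptr',bpw(435,197,.034),'mark',bpw(453,245,.032),'grip',bpw(281,230,.09),bpw(366,230,.09),bpw(281,210,.09))"
```

```text
ptr [-0.0884 -0.0872  0.034 ] mark [-0.13   -0.1061  0.032 ] grip [-0.0934  0.0267  0.09  ] [-0.0937 -0.0272  0.09  ] [-0.0801  0.0262  0.09  ]
```

Call:
play_rows(motion=[[0, 0.3, 0, 3, 0], [0, 0, 0, 3, 0], [0, 0, 0, 1.5, 0], [0, 0, 0, 0.9, 0], [0, 0, 0, 0, 0], [0.6, 0, 0, 0, 0], [1, 0, 0, 0, 0], [1, 0, 0, 0, 0], [1, 0, 0, 0, 0], [1, 0, 0, 0, 0]], force=60)

```text
time: 8.57
position: [0.5436, -0.1294, 0.0637]
tool_rot: [-3.113, -0.407, 0.001]
ft_force: [-1.6, 3.8, 3.2]
grip_width: 0.638
```

```bash
python3 -c "
from h import *
st()
import cv2
cv2.imwrite('pics/w6.png',optics.get_image('wrist')[:,:,::-1])"
```

```text
t 8.575 feeder xyz [-0.0879  0.0007  0.0637] grip 0.63832763594493 F(feeder) [-0.5   4.12  3.17]
tool x,y in world [ 0.966  0.257 -0.   ] [ 0.257 -0.966 -0.002] z [-0.001  0.001 -1.   ]
spin to 1 ey: 3.1362
spin to -1 ey: -0.0054
```

View pics/w6.png

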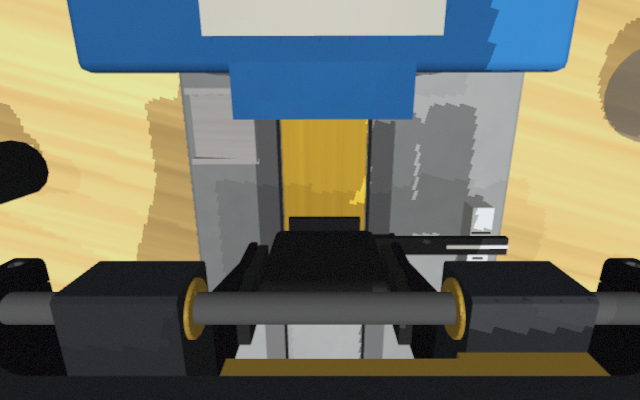

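The jaws have stopped at 55.5 mm on the grip, and the lid still looks shut. I pull gently.

Call:
play_rows(motion=[[1, -0.4, 0, 0, 0], [1, -0.5, 0, 0, 0], [1, -0.5, 0, 0, 0], [1, -0.5, 0, 0, 0], [1, -0.5, 0, 0, 0], [1, -0.5, 0, 0, 0], [1, -0.5, 0, 0, 0], [1, -0.5, 0, 0, 0], [1, 0, 0, 0, 0], [1, 0, 0, 0, 0]])

```text
time: 9.88
position: [0.5088, -0.1387, 0.0637]
tool_rot: [-3.113, -0.408, -0.01]
ft_force: [7.2, 6.0, -3.7]
grip_width: 0.639
```

```bash
python3 -c "
from h import *
st()
import cv2
cv2.imwrite('pics/w7.png',optics.get_image('wrist')[:,:,::-1])
im=optics.get_image('top')[:,:,::-1]
cv2.imwrite('pics/t7.png',cv2.resize(im[180:280,370:490],None,fx=6,fy=6,interpolation=2))
im=optics.get_image('scene')[:,:,::-1]
cv2.imwrite('pics/s7.png',cv2.resize(im[145:245,235:365],None,fx=6,fy=6,interpolation=2))"
```

```text
t 9.875 feeder xyz [-0.1239  0.0008  0.0637] grip 0.6392017376290354 F(feeder) [ 8.57  3.94 -3.66]
tool x,y in world [0.966 0.258 0.006] [ 0.258 -0.966 -0.001] z [ 0.006  0.002 -1.   ]
spin to 1 ey: 3.1367
spin to -1 ey: -0.0049
```

View pics/w7.png

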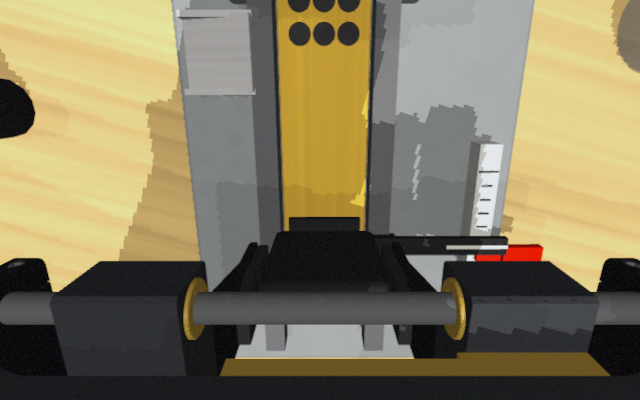

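View pics/t7.png

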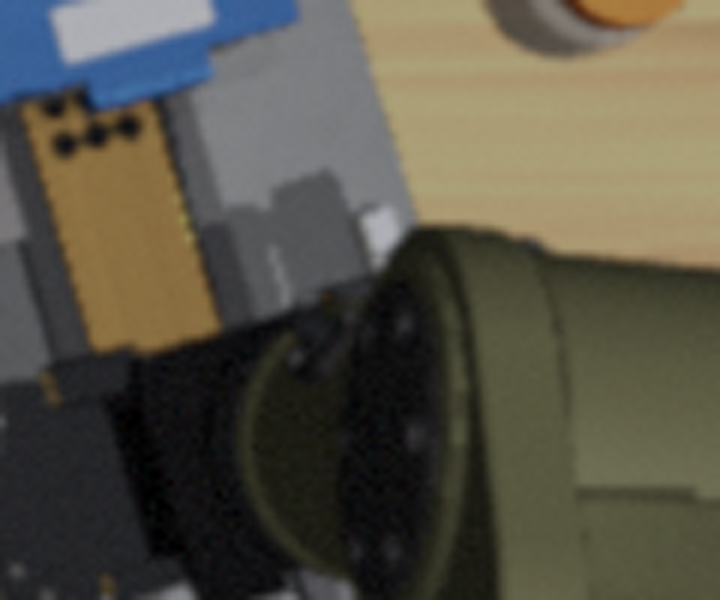

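View pics/s7.png

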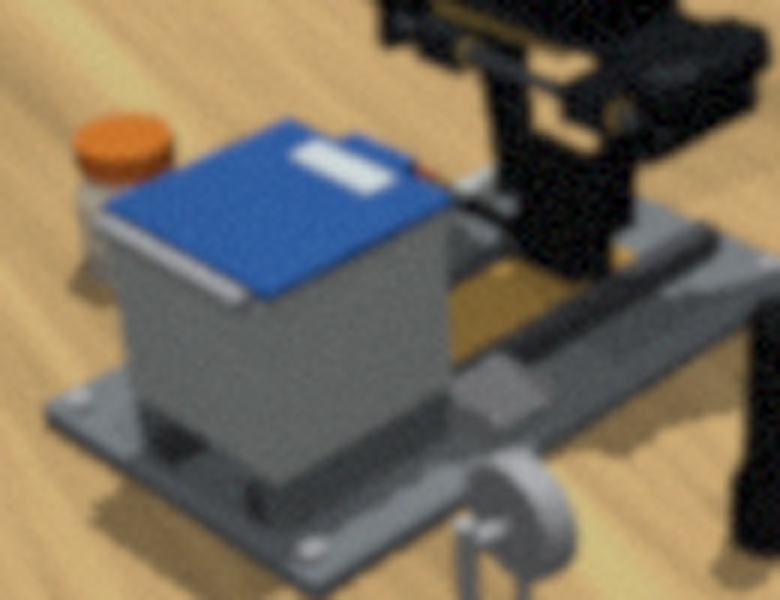

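The wrist view shows the pointer line at (477,247) and the red mark's rear edge at row ~245, with its front part hidden by the gripper. The lid is still flush. I zoom in to measure.

```bash
python3 -c "
from h import *
import cv2
im=cv2.imread('pics/w7.png')
cv2.imwrite('pics/w7c.png',cv2.resize(im[225:275,430:560],None,fx=6,fy=6,interpolation=2))
print(bpw(477,247,.034),bpw(525,245,.032),bpw(525,246,.032))"
```

```text
[-0.1258 -0.085   0.034 ] [-0.1256 -0.1129  0.032 ] [-0.1262 -0.113   0.032 ]
```

View pics/w7c.png

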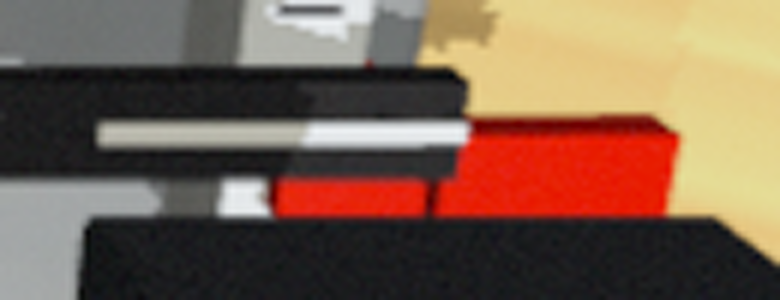

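The bright top face of the mark starts at row 247.2, level with the line at 247.3. The line is therefore at the rear edge of the mark and needs about 6 mm more.

Call:
play_rows(motion=[[1, -0.3, 0, 0, 0], [1, -0.3, 0, 0, 0], [1, 0, 0, 0, 0], [1, 0, 0, 0, 0], [1, 0, 0, 0, 0]])

```text
time: 10.65
position: [0.5034, -0.1402, 0.0638]
tool_rot: [-3.113, -0.408, -0.01]
ft_force: [6.8, 5.8, -4.7]
grip_width: 0.639
```

```bash
python3 -c "
from h import *
import cv2
st()
im=optics.get_image('wrist')[:,:,::-1]
cv2.imwrite('pics/w8.png',im)
cv2.imwrite('pics/w8c.png',cv2.resize(im[225:275,430:560],None,fx=6,fy=6,interpolation=2))
im=optics.get_image('scene')[:,:,::-1]
cv2.imwrite('pics/s8.png',cv2.resize(im[145:245,235:365],None,fx=6,fy=6,interpolation=2))"
```

```text
t 10.65 feeder xyz [-0.1295  0.0009  0.0638] grip 0.6387001605369538 F(feeder) [ 8.08  3.78 -4.66]
tool x,y in world [0.966 0.258 0.007] [ 0.258 -0.966 -0.001] z [ 0.006  0.003 -1.   ]
spin to 1 ey: 3.1367
spin to -1 ey: -0.0049
```

View pics/w8c.png

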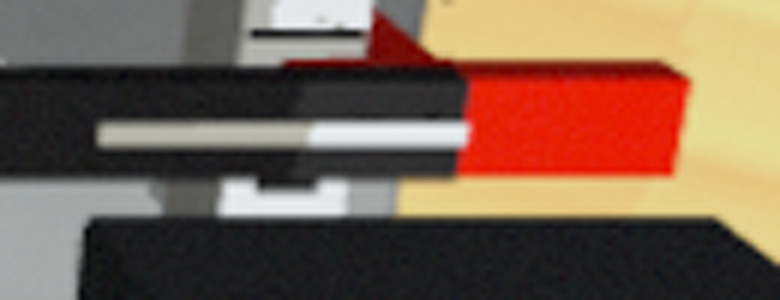

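View pics/s8.png

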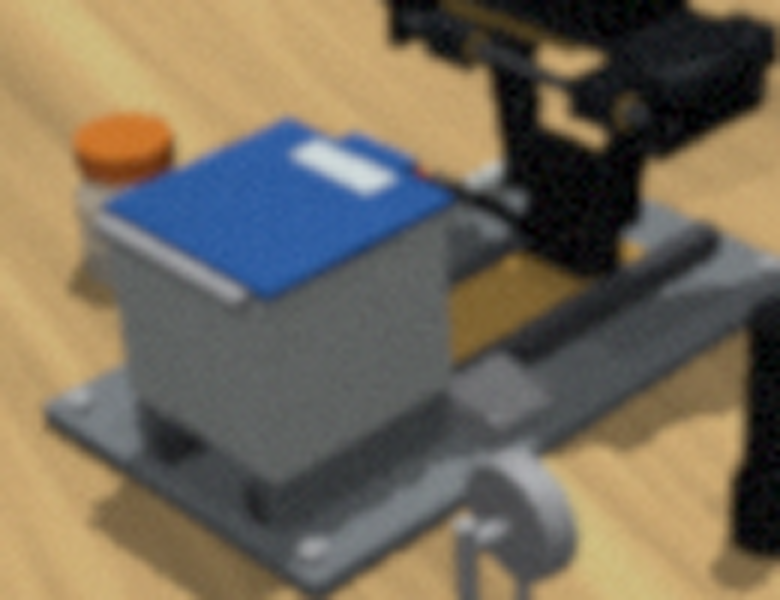

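The line at crop row 134 stands inside the mark's top face (rows 80–175, middle 127). With the height parallax corrected, it is within about 1 mm of the middle. The line has not moved against the gripper, so there is no slip, and the lid is still flush. Handing in.

```bash
python3 -c "
from h import *
from bench import ticket
st()
print(ticket.close_job())"
```

```text
t 10.75 feeder xyz [-0.1295  0.0008  0.0638] grip 0.6379118441445368 F(feeder) [ 9.    3.68 -5.13]
tool x,y in world [0.966 0.258 0.007] [ 0.258 -0.966 -0.001] z [ 0.006  0.003 -1.   ]
spin to 1 ey: 3.1368
spin to -1 ey: -0.0048
the job is handed in; nothing more can be done
None
```

I shut the lid, drew the slide out to the red mark, and handed the job in at about 10.8 s with the fingers still holding the slide. The hand-in gave no verdict.

- **Lid:** I pressed it down with closed fingers until it stopped solid at the shut height, with the tips at 136 mm and about 30 N. No separate click over the catch showed in the forces. In the last scene picture the lid still lies flush with the rim.
- **Slide:** I gripped the black grip across its 56 mm width at 60 N and pulled it out about 42 mm. The white line then stood within about 1 mm of the red mark's middle, estimated from the last wrist picture. The line kept the same place relative to the gripper, so there was no slip. The wrist force along the pull was 8–9 N against the spring.
- **Surroundings:** The moves stayed clear of the torch, jar, gauge and red mark. I did not re-measure their positions at the end.
- **Disagreement:** The stripe on the lid looked about 10 mm nearer the hinge than the 95 mm given. This only affected my first estimate of how far the lid was open, not the result.

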